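# Put the pump oil cans away in their drip trays

## Task

Put the four pump oil cans away: stand each one upright on the round mat in the middle of the drip tray of its own colour, turned so that its spout lies along the length of the tray (either way round) and drips into it. Keep the cans upright and set them down rather than dropping them, and leave the funnel and the grease tin where they are.

Things in the scene. Friction and masses are not known exactly. Their poses are not given: they have to be found in the camera images.
- can_red: Red pump oil can, loose, 0.24-0.42 kg. Origin: centre of its underside; z up, x towards the spout. Body 68 mm diameter to height 56, shoulder narrowing to 34 mm at height 84. Grip the grey pump block on the axis: 30 (x) by 24 mm (y, flat sides), heights 82-126, nut on top to 132. Thin spout along +x ends 66 mm out at height 84 (highest 128); handle and trigger along -x to 68 mm out, up to 123 high.
- can_blue: Blue pump oil can, loose, 0.24-0.42 kg. Origin: centre of its underside; z up, x towards the spout. Body 68 mm diameter to height 56, shoulder narrowing to 34 mm at height 84. Grip the grey pump block on the axis: 30 (x) by 24 mm (y, flat sides), heights 82-126, nut on top to 132. Thin spout along +x ends 66 mm out at height 84 (highest 128); handle and trigger along -x to 68 mm out, up to 123 high.
- can_green: Green pump oil can, loose, 0.24-0.42 kg. Origin: centre of its underside; z up, x towards the spout. Body 68 mm diameter to height 56, shoulder narrowing to 34 mm at height 84. Grip the grey pump block on the axis: 30 (x) by 24 mm (y, flat sides), heights 82-126, nut on top to 132. Thin spout along +x ends 66 mm out at height 84 (highest 128); handle and trigger along -x to 68 mm out, up to 123 high.
- can_yellow: Yellow pump oil can, loose, 0.24-0.42 kg. Origin: centre of its underside; z up, x towards the spout. Body 68 mm diameter to height 56, shoulder narrowing to 34 mm at height 84. Grip the grey pump block on the axis: 30 (x) by 24 mm (y, flat sides), heights 82-126, nut on top to 132. Thin spout along +x ends 66 mm out at height 84 (highest 128); handle and trigger along -x to 68 mm out, up to 123 high.
- tray_red: Red drip tray, fixed to the bench: shallow, open, 170 mm long (x), 98 mm wide (y), rim 12 mm high, walls and floor 3 mm. In its middle a round black rubber mat, 84 mm diameter, 2 mm thick, its top 5 mm above the bench. Origin: centre of the tray's underside, at bench level, below the middle of the mat; x along its length.
- tray_blue: Blue drip tray, fixed to the bench: shallow, open, 170 mm long (x), 98 mm wide (y), rim 12 mm high, walls and floor 3 mm. In its middle a round black rubber mat, 84 mm diameter, 2 mm thick, its top 5 mm above the bench. Origin: centre of the tray's underside, at bench level, below the middle of the mat; x along its length.
- tray_green: Green drip tray, fixed to the bench: shallow, open, 170 mm long (x), 98 mm wide (y), rim 12 mm high, walls and floor 3 mm. In its middle a round black rubber mat, 84 mm diameter, 2 mm thick, its top 5 mm above the bench. Origin: centre of the tray's underside, at bench level, below the middle of the mat; x along its length.
- tray_yellow: Yellow drip tray, fixed to the bench: shallow, open, 170 mm long (x), 98 mm wide (y), rim 12 mm high, walls and floor 3 mm. In its middle a round black rubber mat, 84 mm diameter, 2 mm thick, its top 5 mm above the bench. Origin: centre of the tray's underside, at bench level, below the middle of the mat; x along its length.
- funnel: Bystander: bright steel funnel standing mouth down, 96 mm across, 105 mm high with its stem pointing up. Origin: centre of its underside.
- grease_tin: Bystander: plain closed round tin with a red side and a bare steel lid, 74 mm across, 56 mm high. Origin: centre of its underside.

How it is judged:
By the outcome, as a careful person would: the job done as asked, in the order asked, and still so for the second after the job is handed in, with the robot touching nothing.
It also fails if it takes over 112 s, if anything falls off the work surface, if the arm or the gripper's body presses on something with over 40 N, if the wrist force passes 120 N, or if a joint passes its speed limit or range.

## Robot

A 7-joint arm with a two-finger parallel gripper is mounted at the origin on the work surface. World frame = base frame: x ahead of the robot, y to its left, z up, the work surface at z = 0. Lengths are in m, angles in rad, forces in N, time in s.
With the tool pointing down it reaches from about 0.425 to 0.95 m from the base axis. Payload 4.7 kg.
Tool frame: the origin (TCP) lies at the very end of the fingers, on their centre line; the grasp point (between the pads) lies 19 mm behind it; z points along the fingers, y is the direction in which the jaws open and shut (so a half turn about z gives the same grasp; the last joint's range is limited). The gripper opens to 87 mm and grips with 3 to 60 N. Pads are 19 mm wide; open, the fingers measure 117 mm over their backs; the gripper's body (75 mm by 190 mm) begins 51 mm behind the grasp point.
Start: joints at [-1.335, 0.469, -0.049, 1.532, 0.024, 1.141, -0.082], TCP at [0.177, 0.652, 0.223] pointing down, gripper open.
Joint ranges: [-2.59, 2.59], [-0.33, 1.99], [-1.39, 1.29], [0.1, 2.45], [-1.04, 4.18], [0.21, 1.99], [-2.66, 2.66]. Speed limits (rad/s): [2.57, 2.57, 3.14, 3.14, 3.14, 3.14, 3.14].

## Interface

Orientations are given as a unit quaternion [x, y, z, w].
In Python, from workcell import robot, capture, camera_params, nets gives the robot as it stands.
- The arm moves only by the shell command python3 -m crank 'ROWS' [OPENING] [FORCE]. ROWS is a JSON object of lists of equal length, an entry for each row: "offset": the shift along the world's x, y, z in mm, a list of three; "yaw": the turn about the world's z in degrees. A call has 1 to 5 rows; each row shifts and turns the pose as measured when the row begins; what a row does not reach is not made up. A row lasts 1/8 s, in which the tool goes at most 62.5 mm and 10.7 degrees, less where a joint would pass 70% of its speed; a pose out of reach is approached as far as the arm can. A call is refused whole if a number of a shift passes 62.5 or a number of a turn 10.7, either way. A call with a gripper value outside its range is refused whole. OPENING is the finger opening in mm, from 0 to 87, set as the call begins (- or left out, the last holds). The fingers move at their own pace and stop on an object; FORCE is the grip in N (left out, the last holds). Time passes only in rows, so rows that do not move let the fingers close. It gives the time, the measured TCP pose, the force and the opening at its end, in the units of the state.
- robot.state(): the state, without advancing time (a new reading comes with each control period).
- capture(name): name is "side" or "top"; returns the picture (480x640x3 uint8, blue, green, red); there is no depth.
- camera_params(name): a dict with "K" (3x3 intrinsics, pixels), "dist_coeffs" ([k1, k2, p1, p2, k3] as OpenCV has them; the pictures are not rectified), "pose" (4x4, takes a point from camera to world coordinates). Camera axes: x right, y down, z forward; pixel columns grow to the right and rows downward; lengths in m; the calibration is good to about 2 mm. A picture is of the moment at which its call begins. camera_params takes no time and is no camera call.
- robot.sign_off(): hands the job in, once; it reports no verdict.
Trained networks look in the newest picture that a camera, given by its name, has taken for a name from the list of things; names that differ only in an ending like _2 or _b are one class to them, and where a whole thing is asked for, a point or a joint stands for the part that bears it (a point fixed in the world has none). Each returns a list of dicts, best first, with "p" (0 to 1); they miss things now and then, are a little off and sometimes report something else, mostly with a low value. They report only what shows in the picture. A call takes as long as a camera call.
- nets.silhouettes(camera, name): "region" (480x640 bool, what is visible of it) and "rect" ([centre column, centre row, width, height] in pixels, round what is visible of it).
The state is a dict: "time": time; "joints": joint angles; "qd": joint speeds; "tau": joint torques, N m; "tool_pos": TCP position; "orientation": TCP orientation; "force": force on the tool from outside, world axes, zero at the start; "torque": the same for the moment, N m; "gripper_width": opening from 0.0 (shut) to 1.0 (fully open).
Only numpy, scipy, OpenCV 4.12 (cv2) and the standard library are available. Lean on these libraries where they do the work, as an engineer would, in place of code of your own. Each camera call takes 0.05 s, during which the arm holds its last target.

## Working session

There is one attempt and no reset: what is moved stays moved. The work goes in short steps, Python scripts to look and compute and a shell command to move; the robot and the scene stay as the last step left them, time stands still between calls to the robot, and variables do not carry over. Pictures are saved under pics/ and viewed, and the job is handed in when it is done.

```bash
mkdir -p pics; ls
python3 - <<'E'
from workcell import robot,capture,camera_params
import cv2
for n in("side","top"):
    cv2.imwrite(f"pics/{n}0.png",capture(n)); p=camera_params(n); print(n,p)
print(robot.state())
E
```

```text
pics
side {'K': array([[603.52669239,   0.        , 324.03752719],
       [  0.        , 603.52669239, 244.81848624],
       [  0.        ,   0.        ,   1.        ]]), 'dist_coeffs': array([-0.0176558,  0.       ,  0.       ,  0.       ,  0.       ]), 'pose': array([[ 0.88127106, -0.2755023 ,  0.38400495,  0.02410394],
       [-0.47236033, -0.53992154,  0.69667816, -1.02207453],
       [ 0.01539611, -0.795351  , -0.60595358,  0.9089445 ],
       [ 0.        ,  0.        ,  0.        ,  1.        ]])}
top {'K': array([[501.18280663,   0.        , 315.79153585],
       [  0.        , 501.18280663, 236.24597857],
       [  0.        ,   0.        ,   1.        ]]), 'dist_coeffs': array([-0.13309708,  0.        ,  0.        ,  0.        ,  0.        ]), 'pose': array([[-0.0033665 , -0.98021667,  0.19789883,  0.31807451],
       [-0.99971452,  0.00798031,  0.02252107, -0.01498992],
       [-0.02365482, -0.19776651, -0.9799637 ,  1.253128  ],
       [ 0.        ,  0.        ,  0.        ,  1.        ]])}
{'time': 0.1, 'joints': array([-1.33495089,  0.46937157, -0.04858273,  1.53354255,  0.02411973,
        1.14095735, -0.08233617]), 'qd': array([ 0.00103011, -0.00130029,  0.00137614, -0.00108529,  0.00106689,
       -0.00072237, -0.00126547]), 'tau': array([ 4.20636889e-04, -5.09171963e+01, -8.12560203e-02, -2.36828613e+01,
       -6.14492828e-02,  3.44921113e-02,  6.76461809e-05]), 'tool_pos': array([0.17648727, 0.65099041, 0.22161056]), 'orientation': array([ 1.31991640e-01,  9.91250468e-01, -8.43229531e-04, -7.23346075e-05]), 'force': array([ 0.33583221, -0.45785384,  0.06146514]), 'torque': array([-0.00392483, -0.02065595, -0.0292555 ]), 'gripper_width': 1.0034671706592981}
```

View pics/side0.png

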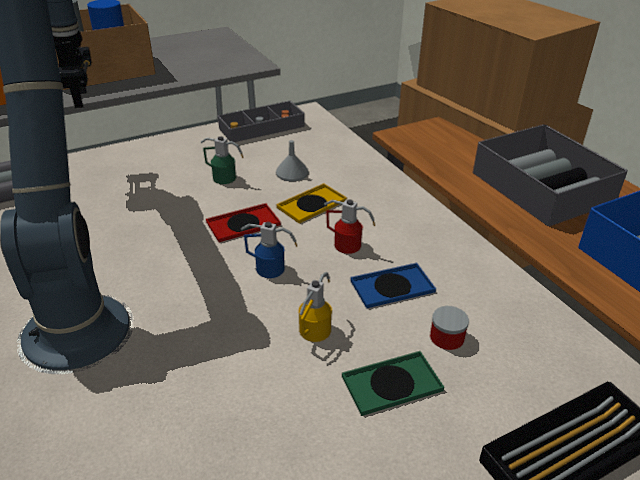

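View pics/top0.png

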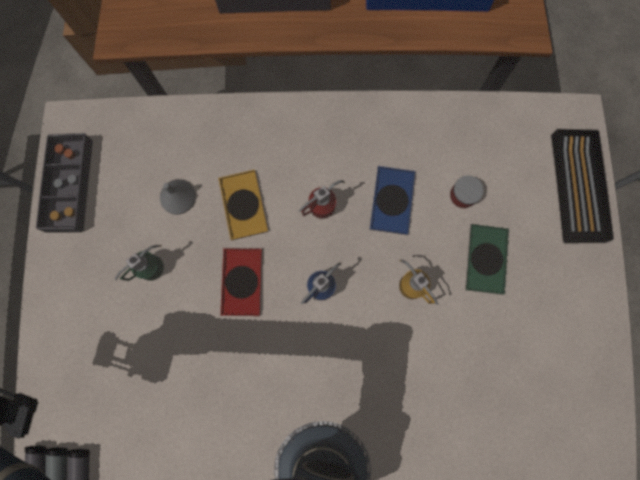

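```bash
cat > h.py <<'E'
import numpy as np,cv2
from workcell import robot,capture,camera_params,nets
P={n:camera_params(n) for n in("side","top")}
def proj(n,X):
    T=np.linalg.inv(P[n]["pose"]); r,_=cv2.Rodrigues(T[:3,:3])
    return cv2.projectPoints(np.asarray(X,float).reshape(-1,1,3),r,T[:3,3],P[n]["K"],P[n]["dist_coeffs"])[0].reshape(-1,2)
def unproj(n,px,z):
    u=cv2.undistortPoints(np.asarray(px,float).reshape(-1,1,2),P[n]["K"],P[n]["dist_coeffs"]).reshape(-1,2)
    d=np.c_[u,np.ones(len(u))]@P[n]["pose"][:3,:3].T; c=P[n]["pose"][:3,3]
    s=(z-c[2])/d[:,2]; return c+d*s[:,None]
E
python3 - <<'E'
from h import *
import pickle
S={}
for n in P:
    im=capture(n)
    for k in [a+b for a in("tray_","can_") for b in("red","blue","green","yellow")]+["funnel","grease_tin"]:
        r=nets.silhouettes(n,k); S[n,k]=r
        print(n,k,[(round(d["p"],2),np.round(d["rect"]).tolist(),int(d["region"].sum())) for d in r[:3]])
    S[n]=im
pickle.dump(S,open("S.pkl","wb"))
E
```

```text
side tray_red [(0.79, [244.0, 221.0, 76.0, 38.0], 1642)]
side tray_blue [(0.82, [394.0, 285.0, 83.0, 45.0], 2349), (0.38, [448.0, 329.0, 40.0, 47.0], 1386)]
side tray_green [(0.87, [392.0, 383.0, 100.0, 60.0], 4011)]
side tray_yellow []
side can_red [(0.84, [351.0, 228.0, 46.0, 56.0], 1209)]
side can_blue [(0.77, [270.0, 251.0, 54.0, 57.0], 1502)]
side can_green []
side can_yellow [(0.72, [316.0, 309.0, 36.0, 72.0], 1579)]
side funnel [(0.6, [293.0, 161.0, 32.0, 38.0], 693)]
side grease_tin [(0.89, [450.0, 328.0, 39.0, 46.0], 1363)]
top tray_red [(0.75, [466.0, 191.0, 34.0, 34.0], 822), (0.71, [243.0, 283.0, 48.0, 72.0], 2705)]
top tray_blue [(0.69, [391.0, 202.0, 45.0, 73.0], 2581)]
top tray_green [(0.74, [487.0, 259.0, 42.0, 74.0], 2614)]
top tray_yellow [(0.98, [244.0, 204.0, 53.0, 74.0], 2427)]
top can_red [(0.78, [321.0, 200.0, 45.0, 43.0], 904)]
top can_blue [(0.59, [321.0, 286.0, 39.0, 38.0], 770)]
top can_green [(0.63, [140.0, 263.0, 52.0, 31.0], 1049)]
top can_yellow [(0.98, [417.0, 283.0, 38.0, 47.0], 874), (0.74, [140.0, 263.0, 48.0, 36.0], 1015)]
top funnel [(0.78, [180.0, 197.0, 35.0, 36.0], 1024)]
top grease_tin [(0.55, [467.0, 190.0, 32.0, 34.0], 862), (0.17, [322.0, 200.0, 46.0, 43.0], 873)]
```

```bash
cat > fit.py <<'E'
from h import *
import pickle
from scipy.optimize import minimize
S=pickle.load(open("S.pkl","rb"))
def tray(k):
    out=[]
    for n,i in(("side",0),("top",1 if k=="tray_red" else 0)):
        if not S[n,k]: continue
        m=S[n,k][i]["region"].astype(np.uint8)
        c=max(cv2.findContours(m,cv2.RETR_EXTERNAL,cv2.CHAIN_APPROX_NONE)[0],key=len)[:,0]
        w=unproj(n,c,.012)[:,:2]*1000
        (cx,cy),(a,b),t=cv2.minAreaRect(w.astype(np.float32))
        if a<b: t+=90
        # dark mat
        g=S[n].max(2)
        x,y,ww,hh=S[n,k][i]["rect"]
        sub=np.zeros_like(m); sub[int(y-hh/3):int(y+hh/3),int(x-ww/3):int(x+ww/3)]=1
        mm=((g<55)&(sub>0)).astype(np.uint8)
        _,l,st,cc=cv2.connectedComponentsWithStats(mm); j=1+st[1:,4].argmax()
        ys,xs=np.nonzero(l==j); q=unproj(n,np.c_[xs,ys],.005)[:,:2]*1000
        mc=cv2.convexHull(q.astype(np.float32)); (ex,ey),r=cv2.minEnclosingCircle(mc)
        print(k,n,"rect",np.round([cx,cy,max(a,b),min(a,b),(t+90)%180-90],1),"mat",np.round([*q.mean(0),2*r],1))
def circ(r,z,N=24):
    a=np.linspace(0,2*np.pi,N,False); return np.c_[r*np.cos(a),r*np.sin(a),np.full(N,z)]
def box(x0,x1,y,z0,z1): return np.array([[a,b,c] for a in(x0,x1) for b in(-y,y) for c in(z0,z1)])
def line(p,r):
    ps=[]
    for a,b in zip(p[:-1],p[1:]):
        ps.append(np.array([[x,s*r,z+t*r] for x,z in(a,b) for s in(-1,1) for t in(-1,1)]))
    return ps
PARTS=[np.r_[circ(34,0),circ(34,56)],np.r_[circ(34,56),circ(17,84)],box(-15,15,12,82,126),np.r_[circ(9,126),circ(9,132)]]
PARTS+=line([(15,115),(35,125),(50,115),(64,84)],3)
PARTS+=line([(-15,115),(-60,118),(-65,110),(-62,60)],4)
def render(n,p,sc=4):
    x,y,t=p; c,s=np.cos(t),np.sin(t); R=np.array([[c,-s,0],[s,c,0],[0,0,1]])
    m=np.zeros((480*sc,640*sc),np.uint8)
    for q in PARTS:
        u=proj(n,(q@R.T+[x,y,0])/1000); h=cv2.convexHull(np.round((u+.5)*sc).astype(np.int32)); cv2.fillConvexPoly(m,h,1)
    return cv2.resize(m.astype(np.float32),(640,480),interpolation=cv2.INTER_AREA)
def can(k,sel=None):
    M={n:S[n,k][0]["region"].astype(np.float32) for n in P if S[n,k] and (sel is None or n in sel)}
    n0="top" if "top" in M else "side"
    x0=unproj(n0,[S[n0,k][0]["rect"][:2]],.05)[0,:2]*1000
    def cost(p): return sum(1-np.minimum(render(n,p,3),M[n]).sum()/np.maximum(render(n,p,3),M[n]).sum() for n in M)
    best=None
    c0=sorted([(cost([*x0,t]),t) for t in np.arange(0,2*np.pi,np.pi/8)])[:5]
    rs=[minimize(cost,[*x0,t],method="Nelder-Mead",options=dict(initial_simplex=np.array([[*x0,t],[x0[0]+15,x0[1],t],[x0[0],x0[1]+15,t],[*x0,t+.3]]),xatol=.05,fatol=1e-4,maxiter=150)) for _,t in c0]
    r=min(rs,key=lambda r:r.fun); print(k,list(M),np.round([*r.x[:2],np.degrees(r.x[2])%360],1),round(r.fun,3),[(round(q.fun,2),round(np.degrees(q.x[2])%360)) for q in rs]); return r.x
E
cat > run.py <<'E'
from fit import *
for c in("red","blue","green","yellow"): tray("tray_"+c)
R={}
for c in("red","blue","green","yellow"):
    k="can_"+c; R[c]=can(k)
    for n in P:
        if S[n,k] : can(k,[n])
np.save("cans.npy",R)
o=[]
for c in R:
    for n in P:
        im=cv2.resize(S[n],None,fx=4,fy=4,interpolation=cv2.INTER_CUBIC)
        x=R[c]; m=cv2.resize(render(n,x),None,fx=4,fy=4)>.5
        cs=cv2.findContours(m.astype(np.uint8),cv2.RETR_EXTERNAL,cv2.CHAIN_APPROX_NONE)[0]
        cv2.drawContours(im,cs,-1,(255,0,255),1)
        u=proj(n,[[x[0]/1000,x[1]/1000,.07]])[0]*4; a,b=int(u[0]),int(u[1])
        im=cv2.copyMakeBorder(im,200,200,200,200,cv2.BORDER_CONSTANT); o.append(im[b+60:b+340,a+100:a+300])
cv2.imwrite("pics/fit0.png",np.vstack([np.hstack(o[0::2]),np.hstack(o[1::2])]))
E
time python3 run.py
```

```text
tray_red side rect [454.7 194.1 176.1 115.9   0.7] mat [454.  202.7  85.4]
tray_red top rect [ 4.570e+02  2.009e+02  1.758e+02  1.028e+02 -1.000e-01] mat [454.9 201.7  78.5]
tray_blue side rect [ 661.2 -189.8  173.   109.6   -9. ] mat [ 663.9 -185.6   85.8]
tray_blue top rect [ 663.3 -182.7  178.   102.8   -8.4] mat [ 664.3 -182.1   82.1]
tray_green side rect [ 505.5 -424.5  174.5  108.5   -7.8] mat [ 506.5 -418.5  112.4]
tray_green top rect [ 507.6 -418.   171.9  101.8   -7.9] mat [ 508.7 -418.6   82.9]
tray_yellow top rect [655.  201.9 174.2  99.5  13.2] mat [655.9 203.4  79.2]
can_red ['side', 'top'] [651.6  -1.6 307.9] 0.382 [(np.float64(0.38), 308), (np.float64(0.41), 125), (np.float64(0.48), 43), (np.float64(0.48), 46), (np.float64(0.5), 225)]
can_red ['side'] [653.7  -1.8  69.7] 0.163 [(np.float64(0.16), 70), (np.float64(0.17), 67), (np.float64(0.18), 248), (np.float64(0.16), 46), (np.float64(0.2), 7)]
can_red ['top'] [ 6.499e+02 -5.000e-01  3.080e+02] 0.13 [(np.float64(0.13), 308), (np.float64(0.16), 126), (np.float64(0.25), 6), (np.float64(0.25), 11), (np.float64(0.26), 354)
[... 717 characters left out ...]
10.7] 0.157 [(np.float64(0.28), 84), (np.float64(0.28), 96), (np.float64(0.16), 311), (np.float64(0.28), 65), (np.float64(0.19), 129)]
can_yellow ['side', 'top'] [ 445.  -225.4   37.3] 0.226 [(np.float64(0.27), 217), (np.float64(0.23), 37), (np.float64(0.23), 37), (np.float64(0.41), 250), (np.float64(0.25), 37)]
can_yellow ['side'] [ 444.7 -226.6   38.9] 0.067 [(np.float64(0.07), 39), (np.float64(0.07), 40), (np.float64(0.11), 247), (np.float64(0.09), 229), (np.float64(0.07), 47)]
can_yellow ['top'] [ 443.4 -224.7   35.4] 0.139 [(np.float64(0.14), 35), (np.float64(0.16), 215), (np.float64(0.15), 216), (np.float64(0.14), 35), (np.float64(0.27), 295)]
real	2m8.484s
user	2m13.394s
sys	0m37.348s
```

View pics/fit0.png

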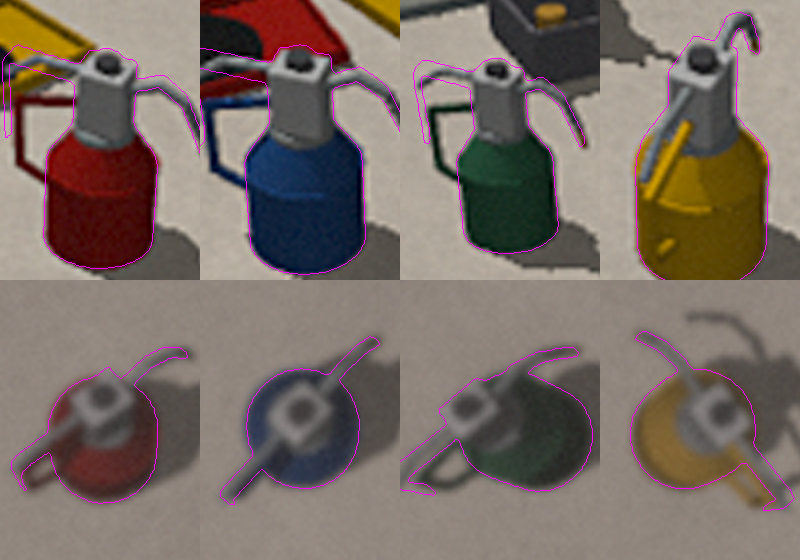

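Fits and overlays agree in both views: green can at about (493, 439), spout −49°, so the jaws need an angle of 41°. I'll start with green.

```bash
cat > st.py <<'E'
from h import *
s=robot.state(); x,y,z,w=s["orientation"]
from scipy.spatial.transform import Rotation as Ro
R=Ro.from_quat(s["orientation"]).as_matrix()
print(round(s["time"],2),"tcp",np.round(s["tool_pos"]*1000,1),"jaw",round(np.degrees(np.arctan2(R[1,1],R[0,1])),1),"tilt",round(np.degrees(np.arccos(-R[2,2])),1),"F",np.round(s["force"],1),"g",round(s["gripper_width"]*87,1),"j",np.round(s["joints"],2))
E
python3 -m crank '{"offset":[[40,-27,0],[40,-27,0],[40,-27,0],[40,-27,0],[40,-27,0]],"yaw":[-4.3,-4.3,-4.3,-4.3,-4.3]}' 87 40; python3 st.py
python3 -c "
from h import *
for k,u,z in (('funnel',(178,197),.03),('tin',(469,190),.056)): print(k,unproj('top',[u],z))"
```

```text
time: 1.82
tool_pos: [0.3757, 0.5158, 0.2227]
orientation: [0.315, 0.949, 0.002, -0.001]
force: [-0.4, 0.9, 0.2]
gripper_width: 1.004
1.82 tcp [375.7 515.8 222.7] jaw 53.3 tilt 0.2 F [-0.4  0.9  0.2] g 87.4 j [-1.07  0.41  0.09  1.63 -0.04  1.1  -0.04]
funnel [[0.67114058 0.36793404 0.03      ]]
tin [[ 0.67467554 -0.37106526  0.056     ]]
```

```bash
python3 -m crank '{"offset":[[39,-26,0],[39,-26,0],[39,-25,0],[0,0,0]],"yaw":[-4.2,-4.2,-4.2,0]}' >/dev/null; python3 st.py
```

```text
2.33 tcp [501.  431.6 223.5] jaw 39.8 tilt 0.2 F [-0.6 -0.8  0.4] g 87.1 j [-0.9   0.44  0.18  1.58 -0.09  1.12 -0.01]
```

```bash
python3 -m crank '{"offset":[[-8,7,0],[0,0,-30],[0,0,-30],[0,0,-20],[0,0,0]],"yaw":[0.9,0,0,0,0]}' >/dev/null; python3 st.py
python3 - <<'E'
from h import *
o=[]
for n in P:
    im=capture(n); u=proj(n,[[.493,.439,.12]])[0].astype(int); x=max(0,u[0]-50);y=max(0,u[1]-60)
    o.append(cv2.resize(im[y:y+120,x:x+100],(400,480),interpolation=cv2.INTER_CUBIC))
cv2.imwrite("pics/g1.png",np.hstack(o))
E
```

```text
2.95 tcp [483.2 448.1 142.2] jaw 41.7 tilt 0.5 F [-0.5 -0.6  0.8] g 87.0 j [-0.91  0.51  0.15  1.67 -0.1   0.96  0.  ]
```

View pics/g1.png

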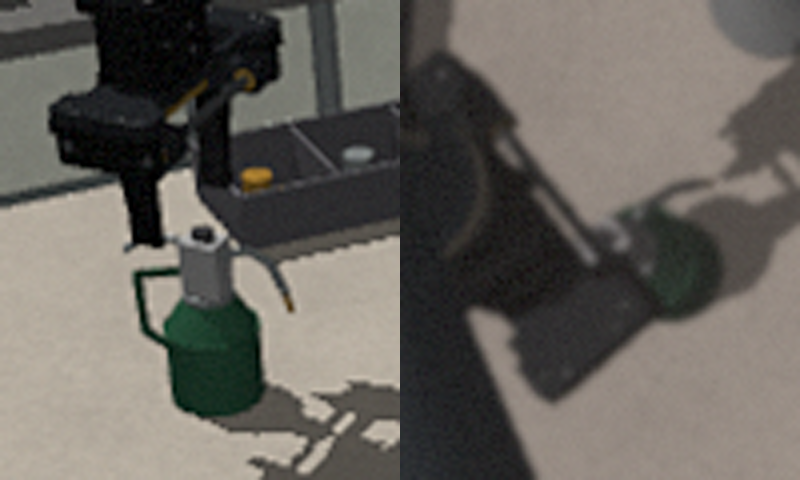

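```bash
python3 -m crank '{"offset":[[0,0,0]],"yaw":[0]}' >/dev/null; python3 st.py;  python3 -m crank '{"offset":[[10,-9,0],[0,0,0]],"yaw":[-1,0]}' >/dev/null; python3 st.py; python3 -m crank '{"offset":[[0,0,0]],"yaw":[0]}' >/dev/null; python3 st.py
```

```text
3.17 tcp [485.  449.8 145.7] jaw 41.7 tilt 0.8 F [ 0.4  0.2 -1.5] g 87.1 j [-0.92  0.51  0.15  1.66 -0.1   0.96  0.  ]
3.42 tcp [496.6 440.5 147.5] jaw 40.6 tilt 0.9 F [ 0.  -0.7 -0.3] g 86.7 j [-0.9   0.51  0.16  1.66 -0.1   0.97  0.01]
3.55 tcp [496.8 440.4 147.8] jaw 40.6 tilt 1.0 F [ 0.3 -0.2 -0.8] g 86.7 j [-0.9   0.51  0.16  1.66 -0.1   0.97  0.01]
```

```bash
python3 -m crank '{"offset":[[-2,-1,-20],[0,0,-20],[0,0,-12],[0,0,0]],"yaw":[0,0,0,0]}' >/dev/null; python3 st.py; python3 -m crank '{"offset":[[0,0,0]],"yaw":[0]}' >/dev/null; python3 st.py
```

```text
4.05 tcp [495.5 439.7  95.5] jaw 40.6 tilt 1.1 F [-0.9 -0.4  0.9] g 87.0 j [-0.89  0.56  0.15  1.7  -0.11  0.86  0.02]
4.17 tcp [495.9 439.9  96.1] jaw 40.5 tilt 1.2 F [0.6 0.3 0.7] g 87.2 j [-0.89  0.56  0.15  1.7  -0.11  0.86  0.02]
```

```bash
python3 -m crank '{"offset":[[-2,-1,-8],[0,0,0]],"yaw":[0,0]}' >/dev/null; python3 st.py; python3 -m crank '{"offset":[[0,0,0],[0,0,0],[0,0,0],[0,0,0]],"yaw":[0,0,0,0]}' 0 40 >/dev/null; python3 st.py
```

```text
4.42 tcp [494.1 439.3  88.6] jaw 40.6 tilt 1.2 F [ 0.2  0.7 -0.6] g 86.8 j [-0.89  0.57  0.15  1.71 -0.12  0.85  0.02]
4.92 tcp [494.5 439.7  89.4] jaw 40.6 tilt 1.3 F [-0.4  0.  -0.4] g 54.8 j [-0.89  0.57  0.15  1.71 -0.12  0.85  0.02]
```

```bash
python3 -m crank '{"offset":[[0,0,0],[0,0,0],[0,0,0],[0,0,0],[0,0,0]],"yaw":[0,0,0,0,0]}' >/dev/null; python3 st.py; python3 -m crank '{"offset":[[0,0,0],[0,0,0]],"yaw":[0,0]}' >/dev/null; python3 st.py
```

```text
5.55 tcp [494.1 439.5  89.4] jaw 40.6 tilt 1.3 F [ 0.2  0.7 -0.4] g 23.9 j [-0.89  0.57  0.15  1.71 -0.12  0.85  0.02]
5.8 tcp [494.1 439.5  89.3] jaw 40.6 tilt 1.3 F [-0.3 -0.   0. ] g 23.7 j [-0.89  0.57  0.15  1.71 -0.12  0.85  0.02]
```

```bash
python3 -m crank '{"offset":[[0,0,15],[0,0,35],[0,0,40],[0,0,35],[0,0,20]],"yaw":[0,0,0,0,0]}' >/dev/null; python3 st.py; python3 -m crank '{"offset":[[0,0,0]],"yaw":[0]}' >/dev/null; python3 st.py
```

```text
6.42 tcp [491.4 436.5 236.5] jaw 40.5 tilt 0.8 F [ 0.3 -0.  -4.2] g 23.8 j [-0.91  0.42  0.17  1.58 -0.09  1.13 -0.01]
6.55 tcp [492.2 436.9 238.8] jaw 40.5 tilt 1.0 F [ 0.9  0.5 -3.1] g 23.7 j [-0.91  0.42  0.17  1.58 -0.09  1.13 -0.01]
```

```bash
python3 -m crank '{"offset":[[1,-25,0],[1,-40,0],[1,-48,0],[1,-48,0],[1,-48,0]],"yaw":[-4,-7,-8,-8,-8]}' >/dev/null; python3 st.py; python3 -m crank '{"offset":[[1,-48,0],[1,-48,0],[1,-48,0],[1,-48,0],[1,-48,0]],"yaw":[-8,-8,-8,-8,-8]}' >/dev/null; python3 st.py
```

```text
7.17 tcp [491.7 224.9 232.2] jaw 4.9 tilt 0.6 F [ 1.   0.1 -3.8] g 23.8 j [-0.8   0.24  0.36  1.86 -0.1   1.05 -0.32]
7.8 tcp [491.6 -23.9 227.4] jaw -36.4 tilt 0.1 F [-0.  -0.  -2.9] g 23.7 j [-0.57  0.17  0.61  1.98 -0.12  1.02 -0.54]
```

```bash
python3 -m crank '{"offset":[[2,-48,1],[2,-48,1],[2,-48,1],[2,-48,1],[2,-48,1]],"yaw":[-7.5,-7.5,-7.5,-7.5,-7.5]}' >/dev/null; python3 st.py; python3 -m crank '{"offset":[[2,-48,0],[2,-40,0],[2,-25,0],[0,-8,0],[0,0,0]],"yaw":[-7.5,-6.5,-5,-2,0]}' >/dev/null; python3 st.py
```

```text
8.43 tcp [ 497.1 -269.6  228. ] jaw -75.1 tilt 0.4 F [ 0.3  0.4 -4.3] g 23.8 j [-0.21  0.36  0.82  1.82 -0.3   1.09 -0.59]
9.05 tcp [ 498.8 -395.2  222.4] jaw -97.1 tilt 0.8 F [-0.5  0.5 -3.7] g 23.7 j [ 0.    0.53  0.88  1.66 -0.44  1.18 -0.7 ]
```

```bash
python3 -m crank '{"offset":[[4,-12,0],[4,-11,-15],[0,0,-25],[0,0,-25],[0,0,-10]],"yaw":[-0.6,0,0,0,0]}' >/dev/null; python3 st.py; python3 -m crank '{"offset":[[0,0,0]],"yaw":[0]}' >/dev/null; python3 st.py
```

```text
9.68 tcp [ 510.1 -416.3  142.9] jaw -97.3 tilt 0.9 F [-0.6  0.8 -3.7] g 23.5 j [ 0.08  0.64  0.82  1.68 -0.52  1.07 -0.63]
9.8 tcp [ 510.1 -416.   142. ] jaw -97.3 tilt 0.9 F [ 0.2 -0.1 -3.9] g 24.0 j [ 0.08  0.64  0.82  1.68 -0.52  1.07 -0.63]
```

```bash
python3 -m crank '{"offset":[[-2,-2,-15],[0,-1,-15],[0,0,-6],[0,0,0]],"yaw":[-0.6,0,0,0]}' >/dev/null; python3 st.py
python3 - <<'E'
from h import *
o=[]
for n in P:
    im=capture(n); u=proj(n,[[.507,-.418,.05]])[0].astype(int); x=max(0,u[0]-70);y=max(0,u[1]-70)
    o.append(cv2.resize(im[y:y+140,x:x+140],(400,400),interpolation=cv2.INTER_CUBIC))
cv2.imwrite("pics/g2.png",np.hstack(o))
E
```

```text
10.3 tcp [ 508.7 -419.8  104.9] jaw -97.9 tilt 0.8 F [ 0.3 -0.1 -3.5] g 23.9 j [ 0.11  0.68  0.79  1.71 -0.56  1.01 -0.6 ]
```

View pics/g2.png

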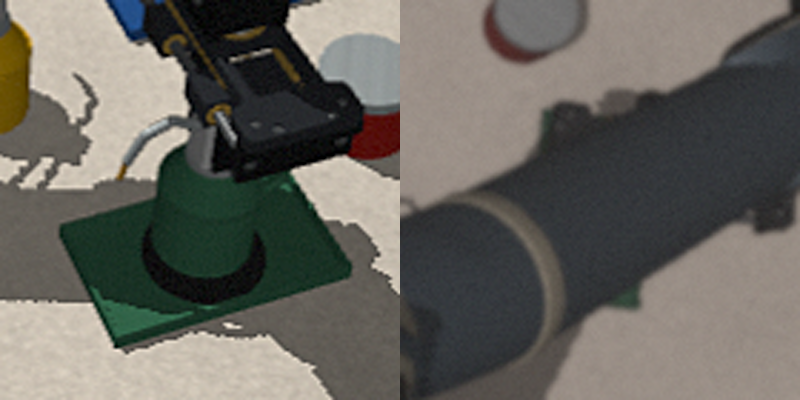

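```bash
python3 -m crank '{"offset":[[-1,1,-6],[0,0,-2],[0,0,-1],[0,0,0]],"yaw":[0,0,0,0]}' >/dev/null; python3 st.py
```

```text
10.9 tcp [ 508.5 -419.4   97. ] jaw -97.8 tilt 0.7 F [ 0.2  0.4 -3.1] g 23.8 j [ 0.11  0.69  0.78  1.72 -0.57  0.99 -0.6 ]
```

```bash
python3 -m crank '{"offset":[[0,0,-2],[0,0,0]],"yaw":[0,0]}' >/dev/null; python3 st.py
```

```text
11.15 tcp [ 508.7 -419.6   95.2] jaw -97.8 tilt 0.6 F [ 0.7  0.1 -3.3] g 23.9 j [ 0.11  0.69  0.78  1.72 -0.57  0.99 -0.6 ]
```

```bash
python3 -m crank '{"offset":[[0,0,-1.5],[0,0,0]],"yaw":[0,0]}' >/dev/null; python3 st.py; python3 -m crank '{"offset":[[0,0,-1],[0,0,0]],"yaw":[0,0]}' >/dev/null; python3 st.py
```

```text
11.4 tcp [ 508.9 -420.    95.1] jaw -97.8 tilt 0.6 F [ 0.4 -0.4 -3.5] g 23.8 j [ 0.11  0.69  0.78  1.72 -0.57  0.99 -0.6 ]
11.65 tcp [ 509.1 -420.1   95. ] jaw -97.8 tilt 0.6 F [-0.6  0.8 -1.4] g 23.8 j [ 0.11  0.69  0.78  1.72 -0.58  0.99 -0.59]
```

```bash
python3 -m crank '{"offset":[[0,0,0],[0,0,0],[0,0,0],[0,0,0]],"yaw":[0,0,0,0]}' 56 >/dev/null; python3 st.py; python3 -m crank '{"offset":[[0,0,15],[0,0,35],[0,0,40],[0,0,30],[-10,20,10]],"yaw":[0,0,0,0,4]}' >/dev/null; python3 st.py;python3 -m crank '{"offset":[[-15,45,0],[-15,45,0],[-15,45,0],[-5,20,0],[0,0,0]],"yaw":[10,10,10,7,0]}' >/dev/null; python3 st.py
python3 - <<'E'
from h import *
o=[]
for n in P:
    im=capture(n); u=proj(n,[[.507,-.418,.05]])[0].astype(int); x=max(0,u[0]-70);y=max(0,u[1]-70)
    o.append(cv2.resize(im[y:y+140,x:x+140],(400,400),interpolation=cv2.INTER_CUBIC))
cv2.imwrite("pics/g3.png",np.hstack(o))
E
```

```text
12.15 tcp [ 509.7 -420.9   95.1] jaw -97.8 tilt 0.5 F [-0.3 -0.4  0.1] g 53.1 j [ 0.11  0.69  0.78  1.72 -0.58  0.98 -0.59]
12.78 tcp [ 499.  -402.7  232.7] jaw -93.9 tilt 0.2 F [-0.2  1.2 -0.5] g 55.9 j [ 0.02  0.52  0.88  1.64 -0.43  1.19 -0.64]
13.4 tcp [ 447.3 -245.5  239.3] jaw -55.8 tilt 0.5 F [ 0.1 -0.3  0.2] g 56.4 j [-0.24  0.21  0.78  1.94 -0.18  1.06 -0.35]
```

View pics/g3.png

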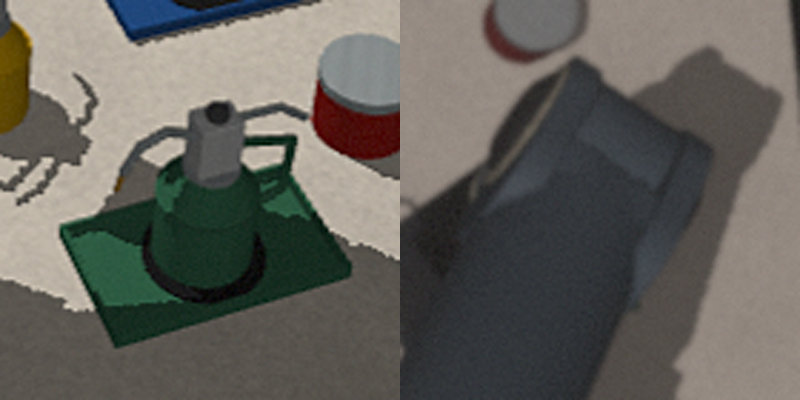

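Green is standing upright on its mat with the spout along the tray. Yellow is next.

```bash
python3 -m crank '{"offset":[[-2,20,0],[0,0,-25],[0,0,-35],[0,0,-30],[0,0,0]],"yaw":[3.1,0,0,0,0]}' >/dev/null; python3 st.py; python3 -m crank '{"offset":[[0,0,0]],"yaw":[0]}' >/dev/null; python3 st.py
```

```text
14.12 tcp [ 446.5 -226.9  147.7] jaw -52.8 tilt 0.5 F [-0.3 -0.1 -0.7] g 55.9 j [-0.2   0.32  0.72  2.06 -0.28  0.85 -0.24]
14.25 tcp [ 447.2 -227.3  148.6] jaw -52.8 tilt 0.6 F [-0.1  0.3  1.3] g 56.1 j [-0.2   0.32  0.72  2.06 -0.28  0.85 -0.24]
```

```bash
python3 -m crank '{"offset":[[-2,2,-20],[0,0,-22],[0,0,-14],[0,0,0]],"yaw":[0,0,0,0]}' >/dev/null; python3 st.py; python3 -m crank '{"offset":[[0,0,0]],"yaw":[0]}' >/dev/null; python3 st.py
```

```text
14.75 tcp [ 449.5 -226.5   96.3] jaw -52.7 tilt 1.2 F [-0.2  0.3  0.6] g 56.3 j [-0.15  0.4   0.67  2.1  -0.38  0.73 -0.16]
14.88 tcp [ 450.2 -226.9   97.1] jaw -52.7 tilt 1.3 F [ 1.2 -0.2  0.4] g 56.0 j [-0.15  0.4   0.67  2.1  -0.38  0.73 -0.16]
```

```bash
python3 -m crank '{"offset":[[-5,1.5,-5],[0,0,-3],[-1,0,0]],"yaw":[0,0,0]}' >/dev/null; python3 st.py
```

```text
15.25 tcp [ 444.5 -225.6   89.8] jaw -52.7 tilt 1.4 F [-0.1  0.9 -0.5] g 55.9 j [-0.14  0.4   0.66  2.12 -0.39  0.71 -0.15]
```

```bash
python3 -m crank '{"offset":[[0,0,0],[0,0,0],[0,0,0],[0,0,0],[0,0,0]],"yaw":[0,0,0,0,0]}' 0 40 >/dev/null; python3 st.py;  python3 -m crank '{"offset":[[0,0,0]],"yaw":[0]}' >/dev/null; python3 st.py
```

```text
15.88 tcp [ 444.6 -225.6   90.1] jaw -52.7 tilt 1.4 F [-0.5 -0.5  1.3] g 23.4 j [-0.14  0.4   0.66  2.12 -0.39  0.71 -0.15]
16.0 tcp [ 444.5 -225.5   90.1] jaw -52.7 tilt 1.4 F [-0.4  0.1  0.6] g 23.8 j [-0.14  0.4   0.66  2.12 -0.39  0.71 -0.15]
```

```bash
python3 -m crank '{"offset":[[0,0,15],[0,0,35],[0,0,40],[0,0,35],[0,0,25]],"yaw":[0,0,0,0,0]}' >/dev/null; python3 st.py; python3 -m crank '{"offset":[[8,16,5],[16,33,3],[22,45,0],[22,45,0],[22,45,0]],"yaw":[-1,-2,-3,-3,-3]}' >/dev/null; python3 st.py
```

```text
16.62 tcp [ 440.7 -225.   244. ] jaw -52.9 tilt 1.0 F [-0.3  0.7 -2.8] g 23.7 j [-0.3   0.16  0.79  1.97 -0.14  1.04 -0.37]
17.25 tcp [530.1 -42.9 258.1] jaw -66.1 tilt 1.5 F [ 0.5 -1.2 -3.6] g 23.6 j [-0.6   0.21  0.71  1.88 -0.15  1.08 -0.99]
```

```bash
python3 -m crank '{"offset":[[22,45,0],[22,45,0],[22,45,0],[18,38,0],[12,24,0]],"yaw":[-3,-2,-2,-1,0]}' >/dev/null; python3 st.py; python3 -m crank '{"offset":[[0,0,0]],"yaw":[0]}' >/dev/null; python3 st.py
```

```text
17.88 tcp [627.  162.7 259.8] jaw -74.3 tilt 1.6 F [-0.  -0.7 -2.6] g 23.5 j [-0.78  0.43  0.64  1.6  -0.26  1.18 -1.39]
18.0 tcp [626.8 165.7 259.4] jaw -74.0 tilt 1.6 F [-0.4  0.3 -2.9] g 23.8 j [-0.79  0.44  0.64  1.6  -0.26  1.18 -1.39]
```

```bash
python3 -m crank '{"offset":[[14,19,0],[14,18,-20],[0,0,-35],[0,0,-35],[0,0,-15]],"yaw":[-1.5,-1.3,0,0,0]}' >/dev/null; python3 st.py; python3 -m crank '{"offset":[[0,0,0]],"yaw":[0]}' >/dev/null; python3 st.py
```

```text
18.62 tcp [654.4 196.5 155.6] jaw -77.3 tilt 1.8 F [ 1.2  0.9 -2.2] g 23.7 j [-0.77  0.59  0.6   1.62 -0.34  1.02 -1.42]
18.75 tcp [653.9 195.4 155.3] jaw -77.4 tilt 1.8 F [ 1.   0.5 -3. ] g 23.7 j [-0.77  0.59  0.6   1.62 -0.34  1.02 -1.42]
```

```bash
python3 -m crank '{"offset":[[1,5,-20],[1,4,-20],[0,0,-10],[0,0,0]],"yaw":[0.4,0,0,0]}' >/dev/null; python3 st.py
python3 - <<'E'
from h import *
o=[]
for n in P:
    im=capture(n); u=proj(n,[[.655,.203,.05]])[0].astype(int); x=max(0,u[0]-60);y=max(0,u[1]-60)
    o.append(cv2.resize(im[y:y+120,x:x+120],(400,400),interpolation=cv2.INTER_CUBIC))
cv2.imwrite("pics/y2.png",np.hstack(o))
E
```

```text
19.25 tcp [657.4 205.1 104.7] jaw -77.0 tilt 1.9 F [-0.1 -0.8 -3.1] g 23.7 j [-0.75  0.65  0.57  1.65 -0.38  0.94 -1.4 ]
```

View pics/y2.png

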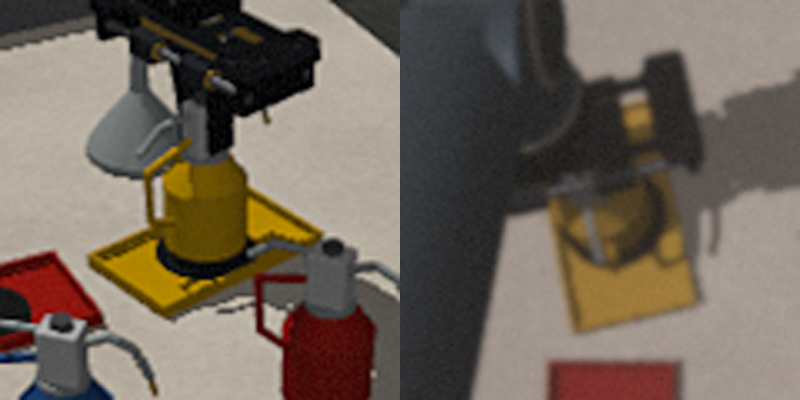

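```bash
python3 -m crank '{"offset":[[-1,-2,-4],[-1,0,-3],[0,0,0]],"yaw":[0.2,0,0]}' >/dev/null; python3 st.py;python3 -m crank '{"offset":[[0,0,-2],[0,0,0]],"yaw":[0,0]}' >/dev/null; python3 st.py
```

```text
19.73 tcp [656.9 202.9  99.9] jaw -76.8 tilt 2.1 F [-0.   0.6 -3.5] g 23.4 j [-0.75  0.65  0.56  1.66 -0.38  0.92 -1.39]
19.98 tcp [657.  202.9  98. ] jaw -76.8 tilt 2.1 F [-1.1  0.8 -2.8] g 23.7 j [-0.75  0.65  0.56  1.66 -0.38  0.92 -1.39]
```

```bash
python3 -m crank '{"offset":[[-1,0,-1.5],[0,0,0]],"yaw":[0,0]}' >/dev/null; python3 st.py;python3 -m crank '{"offset":[[0,0,-1.5],[0,0,0]],"yaw":[0,0]}' >/dev/null; python3 st.py;python3 -m crank '{"offset":[[0,0,-1],[0,0,0]],"yaw":[0,0]}' >/dev/null; python3 st.py
```

```text
20.23 tcp [656.  203.   96.5] jaw -76.8 tilt 2.1 F [-0.3  0.  -2.9] g 23.6 j [-0.75  0.65  0.56  1.67 -0.39  0.92 -1.39]
20.48 tcp [656.5 203.   95.6] jaw -76.8 tilt 2.1 F [-0.6  0.1 -3. ] g 24.0 j [-0.75  0.65  0.56  1.67 -0.39  0.91 -1.39]
20.73 tcp [656.6 203.   95.5] jaw -76.8 tilt 2.1 F [-1.7 -0.4 -1.2] g 23.6 j [-0.75  0.65  0.56  1.67 -0.39  0.91 -1.39]
```

```bash
python3 -m crank '{"offset":[[0,0,0],[0,0,0],[0,0,0],[0,0,0]],"yaw":[0,0,0,0]}' 56 >/dev/null; python3 st.py; python3 -m crank '{"offset":[[0,0,15],[0,0,35],[0,0,40],[0,0,35],[0,-10,15]],"yaw":[0,0,0,0,5]}' >/dev/null; python3 st.py;python3 -m crank '{"offset":[[0,-20,0],[0,-25,0],[0,-25,0],[0,-25,0],[0,-25,0]],"yaw":[10,10,10,10,10]}' >/dev/null; python3 st.py
```

```text
21.23 tcp [657.9 203.1  96. ] jaw -76.8 tilt 2.3 F [ 0.7 -0.3  0.4] g 53.0 j [-0.75  0.65  0.56  1.66 -0.39  0.91 -1.39]
21.85 tcp [657.4 193.7 243.1] jaw -71.6 tilt 2.4 F [-0.1 -0.1 -0.1] g 55.8 j [-0.77  0.5   0.62  1.54 -0.28  1.16 -1.36]
22.48 tcp [659.4  71.8 252.4] jaw -19.8 tilt 3.0 F [ 0.4 -0.4 -0.3] g 55.8 j [-0.46  0.42  0.42  1.59 -0.21  1.13 -0.34]
```

Run:
```python
from h import *
o=[]
for n in P:
    im=capture(n); cv2.imwrite(f"pics/y3{n}f.png",im); u=proj(n,[[.655,.203,.05]])[0].astype(int); x=max(0,u[0]-60);y=max(0,u[1]-60)
    o.append(cv2.resize(im[y:y+120,x:x+120],(400,400),interpolation=cv2.INTER_CUBIC))
cv2.imwrite("pics/y3.png",np.hstack(o))
```

```text
(no output)
```

View pics/y3.png

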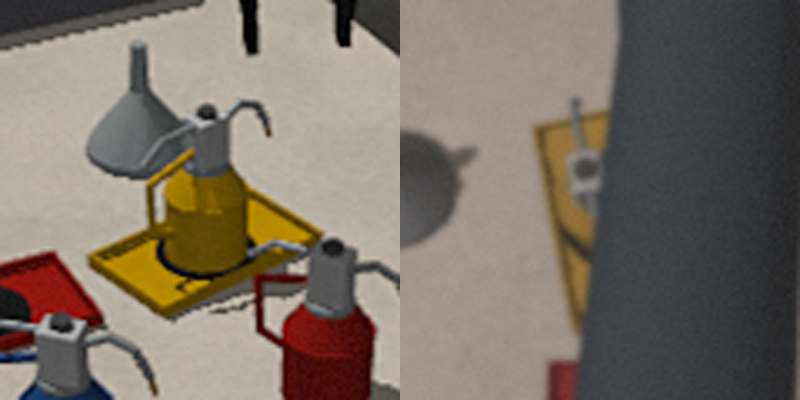

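```bash
python3 -m crank '{"offset":[[-2,-20,0],[-2,-15,0],[-2,-12,0],[-1,-8,0],[0,-5,0]],"yaw":[10,10,10,10,9]}' >/dev/null; python3 st.py; python3 -m crank '{"offset":[[0,0,0]],"yaw":[4]}' >/dev/null; python3 st.py
```

```text
23.2 tcp [653.3  13.1 256.3] jaw 29.5 tilt 3.3 F [-1.4  0.2  0.7] g 56.2 j [-0.23  0.41  0.24  1.57 -0.16  1.17  0.57]
23.32 tcp [653.7  13.7 256.9] jaw 33.5 tilt 3.3 F [ 1.   0.3 -0.5] g 56.1 j [-0.22  0.41  0.23  1.56 -0.16  1.18  0.63]
```

```bash
python3 -m crank '{"offset":[[-1,-15,0],[-1,0,-30],[0,0,-35],[0,0,-30],[0,0,0]],"yaw":[4.5,0,0,0,0]}' >/dev/null; python3 st.py; python3 -m crank '{"offset":[[0,0,0]],"yaw":[0]}' >/dev/null; python3 st.py
```

```text
23.95 tcp [653.9   5.4 163.7] jaw 37.6 tilt 3.4 F [ 0.6 -0.2  0.2] g 56.0 j [-0.19  0.48  0.2   1.67 -0.18  1.    0.75]
24.07 tcp [655.    6.2 165.3] jaw 37.6 tilt 3.5 F [-0.4 -0.1  0.1] g 56.2 j [-0.19  0.48  0.2   1.66 -0.18  1.    0.74]
```

```bash
sed -i 's/"tilt",round/"app",np.round(R[:2,2],3),"tilt",round/' st.py; python3 -m crank '{"offset":[[-3,-8,-22],[-1,-1,-25],[0,0,-17],[0,0,-3]],"yaw":[0.5,0,0,0]}' >/dev/null; python3 st.py
```

```text
24.57 tcp [656.1  -1.3 104.2] jaw 38.0 app [0.023 0.061] tilt 3.7 F [0.1 0.2 0.3] g 56.2 j [-0.16  0.54  0.18  1.72 -0.2   0.87  0.79]
```

```bash
python3 -m crank '{"offset":[[0,0,40],[0,0,40]],"yaw":[0,0]}' >/dev/null; python3 st.py;  python3 -m crank '{"offset":[[0,0,0],[0,0,0]],"yaw":[0,0]}' >/dev/null; python3 st.py; python3 -m crank '{"offset":[[0,0,0],[0,0,0],[0,0,0]],"yaw":[-10,-10,-10]}' >/dev/null; python3 st.py
```

```text
24.82 tcp [654.8  -0.8 184.2] jaw 38.0 app [0.018 0.061] tilt 3.6 F [ 1.6 -0.2  0.3] g 56.2 j [-0.18  0.46  0.2   1.65 -0.18  1.02  0.76]
25.07 tcp [ 6.576e+02 -5.000e-01  1.894e+02] jaw 38.0 app [0.028 0.061] tilt 3.9 F [-0.2  0.6  0.1] g 55.8 j [-0.18  0.46  0.2   1.65 -0.18  1.03  0.76]
25.45 tcp [656.5  -0.8 187. ] jaw 7.0 app [0.052 0.039] tilt 3.7 F [-0.6  0.8  1. ] g 56.1 j [-0.29  0.45  0.33  1.68 -0.22  0.99  0.25]
```

```bash
python3 -m crank '{"offset":[[0,-10,0],[0,-10,0],[0,-10,0]],"yaw":[0,0,0]}' >/dev/null; python3 st.py;  python3 -m crank '{"offset":[[0,10,0],[0,10,0],[0,10,0]],"yaw":[0,0,0]}' >/dev/null; python3 st.py
```

```text
25.82 tcp [655.5 -31.9 185. ] jaw 7.4 app [0.048 0.039] tilt 3.5 F [ 0.2  0.3 -0.1] g 56.0 j [-0.24  0.46  0.34  1.68 -0.22  1.    0.31]
26.2 tcp [655.5  -2.5 185.1] jaw 7.3 app [0.048 0.039] tilt 3.6 F [ 0.2 -0.2 -0.3] g 55.5 j [-0.28  0.46  0.33  1.68 -0.22  0.99  0.26]
```

```bash
python3 -m crank '{"offset":[[-50,0,0],[-50,0,0]],"yaw":[0,0]}' >/dev/null; python3 st.py;  python3 -m crank '{"offset":[[50,0,0],[50,0,0]],"yaw":[0,0]}' >/dev/null; python3 st.py; python3 -m crank '{"offset":[[0,0,0]],"yaw":[0]}' >/dev/null; python3 st.py;python3 -m crank '{"offset":[[0,0,60],[0,0,60]],"yaw":[0,0]}' >/dev/null; python3 st.py; python3 -m crank '{"offset":[[0,0,-60],[0,0,-60]],"yaw":[0,0]}' >/dev/null; python3 st.py
```

```text
26.45 tcp [556.3   1.9 184.4] jaw 7.7 app [0.05  0.039] tilt 3.6 F [0.3 0.5 0.7] g 56.1 j [-0.33  0.3   0.34  1.91 -0.17  0.91  0.23]
26.7 tcp [641.2   4.5 179.3] jaw 7.7 app [0.029 0.044] tilt 3.0 F [ 0.8 -0.3  0.7] g 55.9 j [-0.29  0.45  0.33  1.71 -0.22  0.99  0.26]
26.82 tcp [642.9   6.2 178.6] jaw 7.9 app [0.029 0.044] tilt 3.0 F [-1.7  0.9 -0.4] g 55.8 j [-0.29  0.45  0.33  1.7  -0.22  0.99  0.26]
27.07 tcp [638.4   8.8 295.1] jaw 8.0 app [0.015 0.043] tilt 2.6 F [1.2 0.8 0.2] g 55.9 j [-0.32  0.36  0.36  1.56 -0.18  1.23  0.21]
27.32 tcp [644.5  10.9 185.4] jaw 8.2 app [0.04  0.046] tilt 3.5 F [0.1 0.3 0. ] g 56.2 j [-0.3   0.44  0.33  1.7  -0.22  0.99  0.26]
```

```bash
python3 -m crank '{"offset":[[0,0,0],[0,0,0],[0,0,0],[0,0,0],[0,0,0]],"yaw":[-10,-10,-10,-10,-5]}' >/dev/null; python3 st.py;  python3 -m crank '{"offset":[[-50,0,0],[-50,0,0],[50,0,0],[50,0,0]],"yaw":[0,0,0,0]}' >/dev/null; python3 st.py; python3 -m crank '{"offset":[[-50,0,0],[-50,0,0],[50,0,0],[50,0,0]],"yaw":[0,0,0,0]}' >/dev/null; python3 st.py
```

```text
27.95 tcp [636.5  16.2 180.2] jaw -38.0 app [0.05  0.012] tilt 3.0 F [-0.2  0.2  0.1] g 55.9 j [-0.48  0.45  0.53  1.74 -0.29  0.97 -0.5 ]
28.45 tcp [618.8  20.4 175.2] jaw -37.8 app [0.03  0.019] tilt 2.0 F [ 0.6 -0.   0.6] g 56.0 j [-0.49  0.44  0.54  1.77 -0.29  0.97 -0.49]
28.95 tcp [604.7  23.9 165.9] jaw -37.5 app [0.004 0.019] tilt 1.1 F [ 1.  -0.7 -0.3] g 55.8 j [-0.5   0.44  0.54  1.8  -0.29  0.98 -0.49]
```

```bash
python3 -m crank '{"offset":[[8,-4,2],[8,-4,2],[8,-4,2],[8,-4,0],[5,-4,0]],"yaw":[10,10,10,10,10]}' >/dev/null; python3 st.py;  python3 -m crank '{"offset":[[4,-2,0],[0,0,0],[0,0,0]],"yaw":[10,10,5]}' >/dev/null; python3 st.py
```

```text
29.57 tcp [640.8   9.5 171.6] jaw 14.6 app [-0.016  0.015] tilt 1.2 F [-0.4  0.7 -0.3] g 55.8 j [-0.3   0.48  0.32  1.68 -0.19  1.03  0.34]
29.95 tcp [643.   10.  172.3] jaw 40.6 app [-0.022  0.008] tilt 1.3 F [-1.1  0.1  0.7] g 55.9 j [-0.23  0.47  0.22  1.66 -0.13  1.04  0.74]
```

```bash
python3 -m crank '{"offset":[[8,-11,-20],[0,0,-30],[0,0,-20],[0,0,-5]],"yaw":[-2.6,0,0,0]}' >/dev/null; python3 st.py
```

```text
30.45 tcp [649.8  -2.   92.5] jaw 37.3 app [-0.022  0.008] tilt 1.4 F [-0.1  0.2  0.2] g 56.0 j [-0.21  0.57  0.22  1.71 -0.16  0.9   0.73]
```

```bash
python3 -m crank '{"offset":[[1,0,-3],[1,0,0]],"yaw":[0.7,0]}' >/dev/null; python3 st.py; python3 -m crank '{"offset":[[0,0,0],[0,0,0],[0,0,0],[0,0,0],[0,0,0]],"yaw":[0,0,0,0,0]}' 0 40 >/dev/null; python3 -m crank '{"offset":[[0,0,0]],"yaw":[0]}' >/dev/null; python3 st.py
```

```text
30.7 tcp [651.8  -2.4  88.9] jaw 38.0 app [-0.023  0.007] tilt 1.4 F [-0.3 -0.  -0.4] g 55.7 j [-0.21  0.58  0.22  1.71 -0.16  0.9   0.74]
31.45 tcp [652.9  -2.8  90.9] jaw 37.9 app [-0.02   0.007] tilt 1.2 F [ 0.3 -0.4 -0.5] g 23.2 j [-0.21  0.58  0.22  1.71 -0.16  0.9   0.74]
```

```bash
python3 -m crank '{"offset":[[0,0,15],[0,0,30],[0,0,30],[-10,10,10],[-25,25,0]],"yaw":[0,0,0,2,6]}' >/dev/null; python3 st.py; python3 -m crank '{"offset":[[-30,30,0],[-30,30,0],[-30,30,0],[-30,30,0],[-20,20,0]],"yaw":[8,8,8,8,6]}' >/dev/null; python3 st.py
```

```text
32.08 tcp [615.5  31.4 178. ] jaw 46.0 app [-0.024  0.002] tilt 1.4 F [-0.2  0.9 -4.1] g 23.6 j [-0.26  0.43  0.2   1.72 -0.1   1.03  0.77]
32.7 tcp [462.7 178.7 175.9] jaw 86.0 app [-0.027 -0.016] tilt 1.8 F [ 0.5  0.8 -3. ] g 23.8 j [-0.44  0.24 -0.01  1.98  0.01  0.95  1.04]
```

```bash
python3 -m crank '{"offset":[[-4,16,0],[0,0,-25],[0,0,-30],[0,0,-15],[0,0,0]],"yaw":[3,0,0,0,0]}' >/dev/null; python3 st.py
```

```text
33.33 tcp [457.1 198.7 104.3] jaw 89.6 app [-0.025 -0.016] tilt 1.7 F [-0.1 -0.  -3.2] g 23.9 j [-0.47  0.34 -0.03  2.04  0.02  0.78  1.05]
```

```bash
python3 -m crank '{"offset":[[-2,3,-3],[-0.5,0,-3],[0,0,0]],"yaw":[0.3,0,0]}' >/dev/null; python3 st.py
python3 - <<'E'
from h import *
o=[]
for n in P:
    im=capture(n); u=proj(n,[[.455,.202,.05]])[0].astype(int); x=max(0,u[0]-60);y=max(0,u[1]-60)
    o.append(cv2.resize(im[y:y+120,x:x+120],(400,400),interpolation=cv2.INTER_CUBIC))
cv2.imwrite("pics/r2.png",np.hstack(o))
E
```

```text
33.7 tcp [456.2 202.5  99.9] jaw 89.8 app [-0.021 -0.015] tilt 1.5 F [-0.  -0.2 -3.6] g 23.6 j [-0.47  0.35 -0.04  2.05  0.02  0.77  1.04]
```

View pics/r2.png

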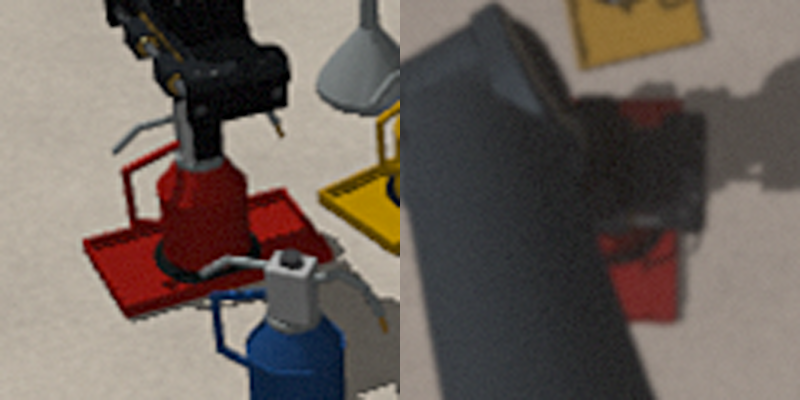

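```bash
python3 -m crank '{"offset":[[-1,0,-2],[0,0,-1],[0,0,0]],"yaw":[0,0,0]}' >/dev/null; python3 st.py;python3 -m crank '{"offset":[[0,0,-1.5],[0,0,0]],"yaw":[0,0]}' >/dev/null; python3 st.py; python3 -m crank '{"offset":[[0,0,-1],[0,0,0]],"yaw":[0,0]}' >/dev/null; python3 st.py
```

```text
34.17 tcp [455.4 202.6  97.2] jaw 89.8 app [-0.02  -0.014] tilt 1.4 F [-0.8 -0.7 -3.3] g 23.4 j [-0.48  0.35 -0.04  2.05  0.02  0.76  1.04]
34.42 tcp [455.7 202.6  95.9] jaw 89.8 app [-0.02  -0.014] tilt 1.4 F [ 0.2  0.2 -2.1] g 23.9 j [-0.48  0.35 -0.04  2.05  0.02  0.76  1.04]
34.67 tcp [455.9 202.6  96. ] jaw 89.8 app [-0.02  -0.014] tilt 1.4 F [-0.4 -0.4 -3.3] g 23.7 j [-0.48  0.35 -0.04  2.05  0.02  0.76  1.04]
```

```bash
python3 -m crank '{"offset":[[0,0,0],[0,0,0],[0,0,0],[0,0,0]],"yaw":[0,0,0,0]}' 56 >/dev/null; python3 st.py; python3 -m crank '{"offset":[[0,0,15],[0,0,35],[0,0,40],[0,-15,15],[0,-35,0]],"yaw":[0,0,0,-4,-7]}' >/dev/null; python3 st.py;python3 -m crank '{"offset":[[-3,-45,0],[-3,-45,0],[-3,-35,0],[-3,-15,0]],"yaw":[-9,-9,-8,-4]}' >/dev/null; python3 st.py
```

```text
35.17 tcp [457.  203.1  96.4] jaw 89.8 app [-0.017 -0.013] tilt 1.2 F [-0.3  0.6 -0.2] g 52.6 j [-0.48  0.35 -0.04  2.05  0.02  0.76  1.04]
35.8 tcp [456.9 153.7 207.7] jaw 78.6 app [-0.017 -0.007] tilt 1.1 F [ 0.7 -1.  -0.3] g 55.7 j [-0.43  0.18  0.02  1.98 -0.    1.    0.96]
36.3 tcp [442.1   4.  208.2] jaw 46.8 app [-0.019  0.002] tilt 1.1 F [-0.5 -0.5 -0.1] g 56.0 j [-0.28  0.11  0.19  2.07 -0.03  0.98  0.74]
```

```bash
python3 -m crank '{"offset":[[0,-3,-15],[0,0,-30],[0,0,-30],[0,0,-20],[0,0,-5]],"yaw":[0.4,0,0,0,0]}' >/dev/null; python3 st.py
python3 - <<'E'
from h import *
o=[]
for n,q in (("side",(.4427,0,.1)),("top",(.46,.202,.05))):
    im=capture(n); u=proj(n,[q])[0].astype(int); x=max(0,u[0]-60);y=max(0,u[1]-60)
    o.append(cv2.resize(im[y:y+120,x:x+120],(400,400),interpolation=cv2.INTER_CUBIC))
cv2.imwrite("pics/r3.png",np.hstack(o))
E
```

```text
36.92 tcp [439.1  -0.  102.3] jaw 47.2 app [-0.022  0.003] tilt 1.3 F [-1.4  0.2 -0.6] g 55.5 j [-0.25  0.26  0.18  2.19 -0.08  0.72  0.81]
```

View pics/r3.png

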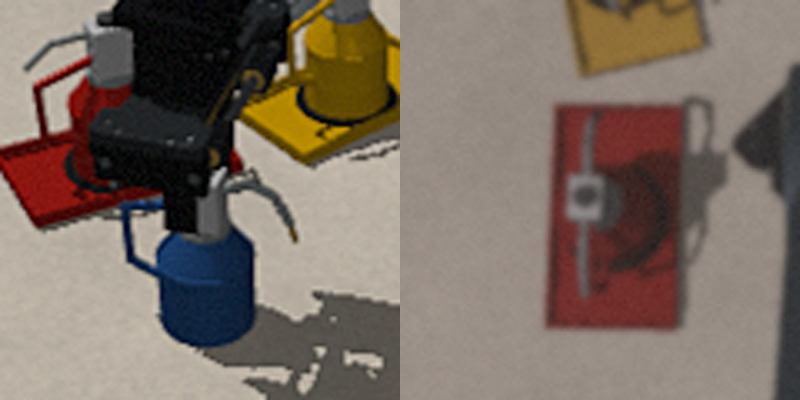

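```bash
python3 -m crank '{"offset":[[2,0,-7],[1,0,-5],[0,0,0]],"yaw":[0,0,0]}' >/dev/null; python3 st.py
```

```text
37.4 tcp [4.445e+02 4.000e-01 9.200e+01] jaw 47.2 app [-0.017  0.003] tilt 1.0 F [ 0.6 -0.7  0. ] g 55.9 j [-0.24  0.28  0.18  2.19 -0.08  0.69  0.82]
```

```bash
python3 -m crank '{"offset":[[-2,0,-2],[0,0,0],[0,0,0],[0,0,0],[0,0,0]],"yaw":[0,0,0,0,0]}' 0 40 >/dev/null; python3 st.py; python3 -m crank '{"offset":[[0,0,0]],"yaw":[0]}' >/dev/null; python3 st.py
```

```text
38.02 tcp [4.428e+02 3.000e-01 9.050e+01] jaw 47.2 app [-0.015  0.004] tilt 0.9 F [ 0.4 -0.2 -1.6] g 23.7 j [-0.24  0.28  0.18  2.19 -0.09  0.69  0.82]
38.15 tcp [4.427e+02 3.000e-01 9.040e+01] jaw 47.2 app [-0.015  0.004] tilt 0.9 F [-0.5 -0.4 -0.8] g 23.7 j [-0.24  0.28  0.18  2.19 -0.09  0.69  0.82]
```

```bash
python3 -m crank '{"offset":[[0,0,15],[0,0,30],[0,0,30],[12,-10,10],[25,-20,0]],"yaw":[0,0,0,1,4]}' >/dev/null; python3 st.py; python3 -m crank '{"offset":[[33,-28,0],[33,-28,0],[33,-28,0],[33,-28,0],[23,-20,0]],"yaw":[6,6,6,6,4]}' >/dev/null; python3 st.py
```

```text
38.77 tcp [474.4 -28.8 174.7] jaw 52.6 app [-0.026  0.001] tilt 1.5 F [ 1.4 -0.2 -5. ] g 23.5 j [-0.21  0.21  0.21  2.04 -0.06  0.92  0.95]
39.4 tcp [ 629.8 -162.9  169.6] jaw 81.7 app [-0.034 -0.011] tilt 2.1 F [ 0.   0.5 -4.5] g 23.7 j [ 0.06  0.49  0.17  1.64 -0.07  1.05  1.67]
```

```bash
python3 -m crank '{"offset":[[15,-8,0],[10,-5,-20],[0,0,-25],[0,0,-15],[0,0,0]],"yaw":[0,0,0,0,0]}' >/dev/null; python3 st.py
```

```text
40.02 tcp [ 653.  -178.1  101.3] jaw 81.6 app [-0.045 -0.01 ] tilt 2.6 F [-0.4 -0.1 -3.1] g 23.6 j [ 0.09  0.61  0.16  1.62 -0.09  0.97  1.7 ]
```

```bash
python3 -m crank '{"offset":[[6,-3,0],[6,-3,0],[0,0,0]],"yaw":[0,0,0]}' >/dev/null; python3 st.py
python3 - <<'E'
from h import *
o=[]
for n in P:
    im=capture(n); u=proj(n,[[.664,-.184,.05]])[0].astype(int); x=max(0,u[0]-60);y=max(0,u[1]-60)
    o.append(cv2.resize(im[y:y+120,x:x+120],(400,400),interpolation=cv2.INTER_CUBIC))
cv2.imwrite("pics/b2.png",np.hstack(o))
E
```

```text
40.4 tcp [ 667.4 -184.8  103.7] jaw 81.6 app [-0.041 -0.011] tilt 2.4 F [-0.3  1.  -4. ] g 23.9 j [ 0.09  0.62  0.16  1.58 -0.09  0.99  1.7 ]
```

View pics/b2.png

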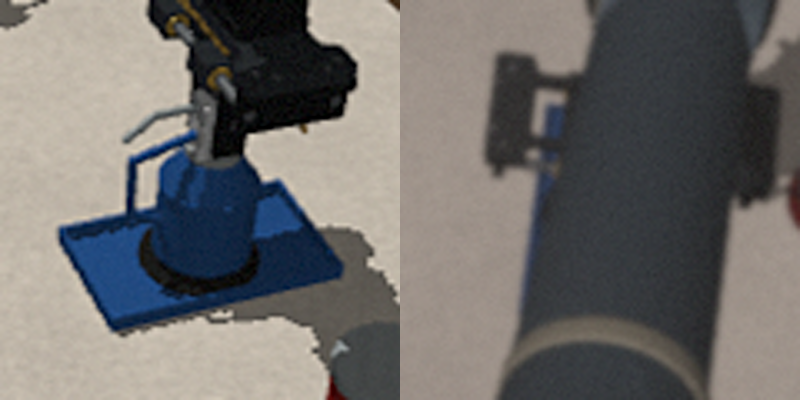

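```bash
python3 -m crank '{"offset":[[-1,0,-4],[-0.5,0,-2],[0,0,0]],"yaw":[0,0,0]}' >/dev/null; python3 st.py;python3 -m crank '{"offset":[[-0.5,0,-1.5],[0,0,0]],"yaw":[0,0]}' >/dev/null; python3 st.py
```

```text
40.88 tcp [ 664.7 -184.1   97.2] jaw 81.6 app [-0.042 -0.01 ] tilt 2.5 F [ 0.3 -0.2 -3.2] g 23.6 j [ 0.09  0.63  0.16  1.59 -0.09  0.98  1.7 ]
41.12 tcp [ 664.4 -184.2   96.3] jaw 81.6 app [-0.041 -0.01 ] tilt 2.4 F [ 0.2  0.3 -3.8] g 23.6 j [ 0.09  0.63  0.16  1.59 -0.09  0.97  1.7 ]
```

```bash
python3 -m crank '{"offset":[[1,0,-1],[0,0,0]],"yaw":[0,0]}' >/dev/null; python3 st.py;python3 -m crank '{"offset":[[0.5,0,-1.2],[0,0,0]],"yaw":[0,0]}' >/dev/null; python3 st.py
```

```text
41.38 tcp [ 665.2 -184.4   96.3] jaw 81.6 app [-0.042 -0.01 ] tilt 2.5 F [-0.2  0.2 -3.4] g 23.8 j [ 0.09  0.63  0.16  1.59 -0.09  0.97  1.7 ]
41.62 tcp [ 665.4 -184.4   96.3] jaw 81.6 app [-0.042 -0.01 ] tilt 2.5 F [-1.   0.5 -1.8] g 23.9 j [ 0.09  0.63  0.16  1.58 -0.09  0.98  1.7 ]
```

```bash
python3 -m crank '{"offset":[[0,0,0],[0,0,0],[0,0,0],[0,0,0]],"yaw":[0,0,0,0]}' 56 >/dev/null; python3 st.py; python3 -m crank '{"offset":[[0,0,15],[0,0,35],[0,0,40],[0,0,35],[-10,10,15]],"yaw":[0,0,0,0,0]}' >/dev/null; python3 st.py;python3 -m crank '{"offset":[[-40,30,0],[-45,35,0],[-45,35,0],[-45,35,0],[0,45,0]],"yaw":[0,0,0,0,0]}' >/dev/null; python3 st.py
```

```text
42.12 tcp [ 667.4 -184.9   96.7] jaw 81.6 app [-0.038 -0.011] tilt 2.3 F [-0.1 -0.4 -0.6] g 53.5 j [ 0.09  0.63  0.16  1.58 -0.09  0.97  1.7 ]
42.75 tcp [ 656.7 -175.3  243.3] jaw 81.5 app [-0.037 -0.012] tilt 2.2 F [ 0.7  1.1 -0.7] g 56.3 j [ 0.07  0.48  0.18  1.48 -0.07  1.22  1.68]
43.38 tcp [470.9   9.3 243.6] jaw 81.4 app [-0.037 -0.012] tilt 2.3 F [ 1.3 -0.5  0.7] g 56.4 j [-0.19  0.13  0.08  1.95 -0.    1.1   1.31]
```

```bash
python3 -m crank '{"offset":[[0,55,0],[0,55,0],[0,55,0],[-5,55,0],[-10,55,0]],"yaw":[0,0,0,0,0]}' >/dev/null; python3 st.py; python3 -m crank '{"offset":[[-15,55,0],[-20,55,0],[-30,50,0],[-35,40,0],[-40,30,0]],"yaw":[0,0,0,0,0]}' >/dev/null; python3 st.py; python3 -m crank '{"offset":[[-40,30,0],[-40,20,0],[-20,10,0],[0,0,0]],"yaw":[0,0,0,0]}' >/dev/null; python3 st.py
python3 - <<'E'
from h import *
import pickle
S={}
for n in P:
    im=capture(n); S[n]=im; cv2.imwrite(f"pics/end_{n}.png",im)
    for c in("red","blue","green","yellow"): S[n,"can_"+c]=nets.silhouettes(n,"can_"+c); print(n,c,[(round(d["p"],2),np.round(d["rect"]).tolist()) for d in S[n,"can_"+c][:3]])
pickle.dump(S,open("S2.pkl","wb"))
E
```

```text
44.0 tcp [448.1 291.5 243.6] jaw 81.3 app [-0.038 -0.013] tilt 2.3 F [1.1 0.  0.1] g 56.0 j [-0.56  0.25 -0.11  1.81  0.02  1.13  0.75]
44.62 tcp [298.8 527.5 241.8] jaw 81.4 app [-0.04  -0.018] tilt 2.5 F [ 0.4  1.  -0.2] g 56.2 j [-0.94  0.37 -0.23  1.65  0.06  1.17  0.24]
45.12 tcp [185.6 588.3 240.5] jaw 82.2 app [-0.043 -0.022] tilt 2.8 F [ 0.5 -0.5 -0.1] g 56.1 j [-1.11  0.39 -0.27  1.62  0.07  1.17  0.04]
side red [(0.85, [241.0, 204.0, 50.0, 56.0])]
side blue []
side green [(0.95, [395.0, 362.0, 65.0, 61.0])]
side yellow [(0.7, [311.0, 185.0, 35.0, 50.0])]
top red [(0.93, [240.0, 278.0, 30.0, 60.0])]
top blue [(0.78, [397.0, 192.0, 34.0, 55.0]), (0.54, [484.0, 258.0, 46.0, 75.0])]
top green [(0.55, [490.0, 255.0, 31.0, 50.0])]
top yellow [(0.98, [240.0, 196.0, 31.0, 53.0]), (0.22, [179.0, 197.0, 35.0, 36.0])]
```

View pics/end_top.png

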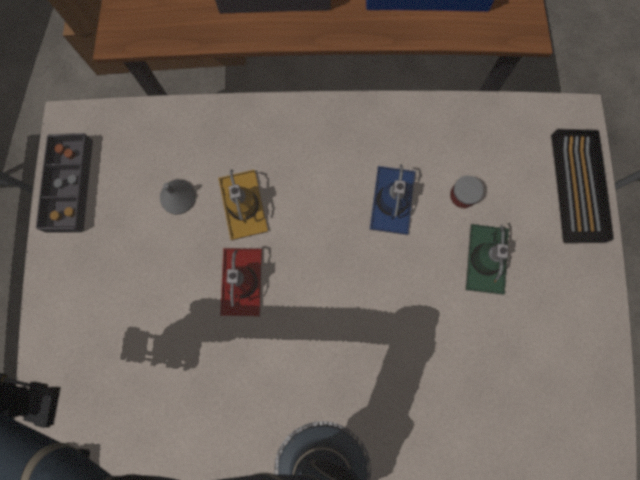

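View pics/end_side.png

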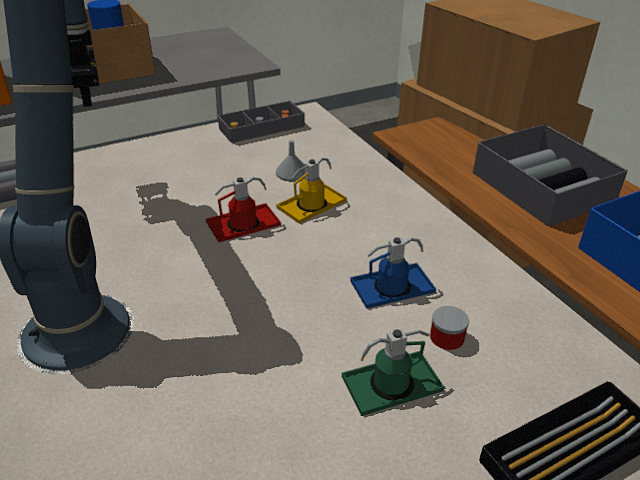

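All four cans look right in both views. I'll refit their poses, with the undersides at 5 mm, before handing in.

```bash
sed 's/S.pkl/S2.pkl/; s/\[x,y,0\]/[x,y,5]/' fit.py > fit2.py
python3 - <<'E'
from fit2 import *
T=dict(red=(455,202,0),blue=(664,-184,-8.5),green=(507.5,-418.5,-7.9),yellow=(655.5,203,13.2))
o=[]
for c in T:
    k="can_"+c; x=can(k); print("target",T[c])
    for n in P:
        im=cv2.resize(S[n],None,fx=4,fy=4,interpolation=cv2.INTER_CUBIC)
        m=cv2.resize(render(n,x),None,fx=4,fy=4)>.5
        cv2.drawContours(im,cv2.findContours(m.astype(np.uint8),cv2.RETR_EXTERNAL,cv2.CHAIN_APPROX_NONE)[0],-1,(255,0,255),1)
        u=proj(n,[[x[0]/1000,x[1]/1000,.07]])[0]*4; a,b=int(u[0]),int(u[1])
        o.append(im[b-140:b+140,a-100:a+100])
cv2.imwrite("pics/fit2.png",np.vstack([np.hstack(o[0::2]),np.hstack(o[1::2])]))
E
```

```text
can_red ['side', 'top'] [457.7 200.5 359.9] 0.31 [(np.float64(0.31), 360), (np.float64(0.34), 180), (np.float64(0.5), 49), (np.float64(0.52), 86), (np.float64(0.54), 269)]
target (455, 202, 0)
can_blue ['top'] [ 665.5 -186.   350.3] 0.107 [(np.float64(0.11), 350), (np.float64(0.12), 171), (np.float64(0.11), 350), (np.float64(0.12), 171), (np.float64(0.11), 350)]
target (664, -184, -8.5)
can_green ['side', 'top'] [ 508.1 -417.4  173.3] 0.339 [(np.float64(0.34), 174), (np.float64(0.38), 352), (np.float64(0.38), 353), (np.float64(0.34), 173), (np.float64(0.53), 300)]
target (507.5, -418.5, -7.9)
can_yellow ['side', 'top'] [658.1 202.5  14.3] 0.258 [(np.float64(0.26), 14), (np.float64(0.32), 196), (np.float64(0.27), 14), (np.float64(0.26), 15), (np.float64(0.33), 196)]
target (655.5, 203, 13.2)
```

View pics/fit2.png

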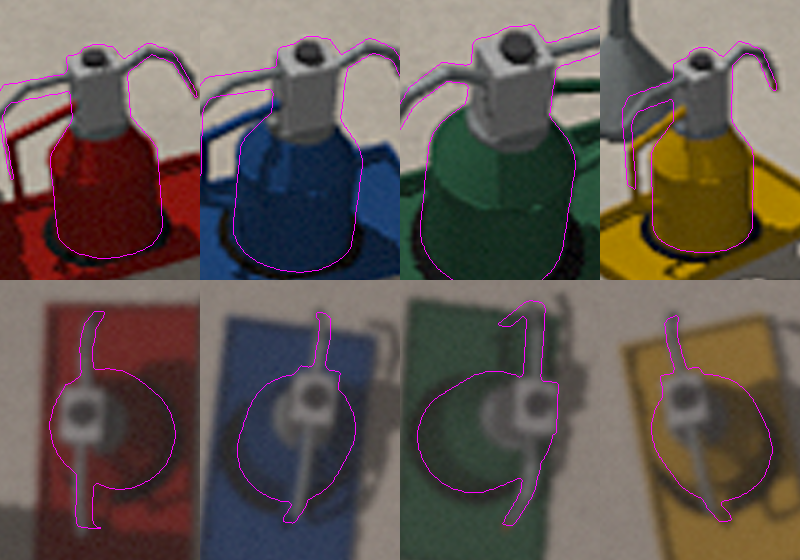

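All four cans fit within about 3 mm and 2° of their mats and tray axes. They stand upright and the arm is clear, so I'm handing in.

```bash
python3 -c "
from workcell import robot
print(robot.sign_off()); print(robot.state()['time'])"
```

```text
the job is handed in; nothing more can be done
None
the job is handed in; nothing more can be done
```

All four oil cans are on the mats of their own trays, upright, with their spouts along the trays, and the job is handed in. The green can's spout points towards the robot; the other three point away. I lowered each can until it touched the mat, then released it. The last move ended at about 45 s, and the arm was clear of everything.

In the last pictures, each can fits within about 3 mm of its mat centre and 2° of its tray's length. In those pictures the funnel and the grease tin stand where they did at the start.

- **Blue can:** the network missed it in the last side picture. Its pose fit comes from the top camera alone, and I checked the side view by eye.
- **Tool tilt:** the gripper drifted up to about 4° off vertical during the work. I brought it down to about 1° before gripping the red can. It was at about 2° when I set down yellow and blue, and both settled upright on release.

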